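# Lower the core press by its ratchet wheel

## Task

Lower the head of the core press gently onto the rock core: tip the pawl fully clear of the ratchet wheel by its ball handle, wind the crank backward (counter-clockwise seen from above) until you feel the head come to rest on the core, then tip the pawl back down into the teeth and let go. The core is friable, so stop as soon as it takes load; do not force the crank against the engaged pawl, do not push the head itself, and leave the other things on the bench where they are.

Things in the scene. Friction and masses are not known exactly. Their poses are not given: they have to be found in the camera images.
- press: fixed hand press, painted grey. Origin on the bench, under the vertical axis of its ratchet wheel; z up; the press frame stands towards its +y. A gearbox 150 x 165 mm, 58 mm high, stands at the origin; the foot (200 mm wide along x, 20 mm high) runs on to y = 340 mm. All that is handled lies within 110 mm of the wheel's axis
- wheel_axis (a point): centre of the flat ratchet wheel, at the foot of its teeth, 78 mm above the bench: steel, 60 mm radius, 12 mm thick, turning about the vertical, with 14 saw teeth 8 mm high on its upper face at radius 54 mm. Its hub (36 mm diameter) carries the crank arm, 22 mm wide, 10 mm thick, upper side 123 mm above the bench
- frame (a point): point on the bench below the middle of the press frame, 260 mm from the wheel's axis: two steel columns 140 mm apart along the press's x, under a beam 180 x 45 mm whose top is 225 mm above the bench. Keep clear of it
- crank_knob (a point): centre of the crank's black upright knob, 22 mm diameter, 48 mm high (123.5 to 171.5 mm above the bench). It spins freely on its pin, so the gripper need not turn. It circles the wheel's axis at 70 mm radius and starts 80 degrees counter-clockwise of the press's x axis. It winds backward 50 to 110 degrees until the head lands: only feel, or a look, tells where
- wheel (a joint): angle of wheel and crank, rad; 0 as found, grows when wound backward (counter-clockwise from above): head down 25 mm per rad. Blocked that way while the pawl is in. Winding takes 1 to 3 N at the knob; once landed, each newton on the core adds about 0.36 N at the knob, and each mm of knob travel about 3.5 N on the core, which bears 30 N at most. It stays where it is left
- pawl_ball (a point): centre of the pawl's steel ball handle, 26 mm diameter, on a 7 mm stem, 65 mm from the pivot. With the pawl in the teeth it leans 23 degrees towards the press's -x (over the wheel). Pushed to +x past its balance point it falls over by its own weight and stays, 23 degrees towards +x, pawl clear. It goes back the same way. Moving it takes under 1 N; both ends have firm stops
- pawl_pivot (a point): pivot of the pawl, at x = 47.5, y = -54, z = 100 mm of the press, axis along the press's y: the ball swings above it in the press's x-z plane. A bracket plate, 6 mm thick and 112 mm high above the bench, stands 16 mm beside it, towards the press's -y
- pawl (a joint): angle of the pawl, rad; 0 fully in the teeth (up to 0.15 when it rests on the slope of a tooth: that is in too, and it falls in at any angle of the wheel), 0.8 tipped fully clear, at its stop; ball upright at 0.40, balance point near 0.45
- head: moving head of the press: aluminium crossbar 170 x 36 mm on the two columns, with a rubber-faced platen of 48 mm diameter below its middle (the rubber gives 1 mm per 10 N); origin at the centre of the platen's underside, 120 mm above the bench as found. Driven by the wheel only; about 0.7 kg
- cup: steel cup, 64 mm diameter, 35 mm high, fixed under the head, holding a rock core of 39 mm diameter that stands out of it; origin at the centre of the cup's underside, 20 mm above the bench. The core's flat top is 55 to 77 mm above that origin; its height differs each time and is not given
- spare_core: bystander: rock core standing on end, 39 mm diameter, 75 mm high; origin at the centre of its underside
- specimen_box: bystander: open wooden specimen box with compartments, 110 x 150 x 45 mm; origin at the centre of its underside
- jar: bystander: closed glass jar, 60 mm diameter, 85 mm high; origin at the centre of its underside

How it is judged (in metres and radians):
On the way, in this order (a step that is already met when the one before it is completed fails the run):
1. the pawl is tipped fully clear of the teeth, the head still up (value of joint pawl above 0.65 rad and contact force between head and cup below 0.1 N), for 0.2 s.
2. the head is wound down onto the core with the pawl clear (contact force between head and cup above 1 N and value of joint pawl above 0.4 rad), for 0.2 s.
At the end, for the whole second after the job is handed in: the head rests on the core (more than 0.5 N between them), the pawl is back down in the teeth (below 0.2 rad), and wheel and pawl are at rest (contact force between head and cup above 0.5 N and value of joint pawl below 0.2 rad and velocity of joint wheel between -0.05 and 0.05 rad/s and velocity of joint pawl between -0.05 and 0.05 rad/s); the robot touches nothing.
It fails at once if the core is pressed with more than 30 N (contact force between head and cup above 30 N).
It fails at once if the crank is wound against the engaged pawl (more than 25 N on the pawl while the robot handles the wheel or crank) (contact force between pawl and wheel above 25 N and contact force between wheel and the fingers above 1 N).
It fails at once if the robot pushes the head itself (more than 2 N) (contact force between head and the fingers above 2 N or contact force between head and the arm above 2 N).
It fails at once if a bystander is moved by more than 30 mm (distance of any of spare_core, specimen_box, jar from where it was at the start of the episode above 0.03 m).
It also fails if it takes over 72 s, if anything falls off the work surface, if the arm or the gripper's body presses on something with over 40 N, if the wrist force passes 120 N, or if a joint passes its speed limit or range.

## Robot

A 6-joint arm with a two-finger parallel gripper is mounted at the origin on the work surface. World frame = base frame: x ahead of the robot, y to its left, z up, the work surface at z = 0. Lengths are in mm, angles in rad, forces in N, time in s.
With the tool pointing down it reaches from about 350 to 775 mm from the base axis. Payload 7.3 kg.
Tool frame: the origin (TCP) lies at the very end of the fingers, on their centre line; the grasp point (between the pads) lies bot.grip_point_offset behind it (bot.grip_point_offset is the distance from the TCP to the grasp point, in mm); z points along the fingers, y is the line along which they close (so a half turn about z gives the same grasp; the last joint's range is limited). The gripper opens to 92 mm and grips with 3 to 60 N. Pads are 19 mm wide; open, the fingers measure 130 mm over their backs; the gripper's body (75 mm by 190 mm) begins 47 mm behind the grasp point.
Start: joints at [1.159, 0.342, 1.524, -0, 1.275, -0.146], TCP at [137.892, 506.587, 226.741] pointing down, gripper open.
Joint ranges: [-2.53, 2.53], [-0.77, 2.02], [0.04, 2.7], [-1, 4.14], [0.28, 2.66], [-3.11, 3.11]. Speed limits (rad/s): [2.57, 2.57, 3.14, 3.14, 3.14, 3.14].

## Interface

Orientations are given as [roll, pitch, yaw] about the fixed x, y, z axes, in that order (R = Rz(yaw) Ry(pitch) Rx(roll)).
In Python, from plant import bot gives the robot as it stands. The module is installed in compiled form; this text tells all that it offers.
- The arm moves only by the tool carry_out, never from a script. Its argument "plan" is a list of rows, each an object of numbers: "tx", "ty", "tz": the shift along the world's x, y, z in mm; "rx", "ry", "rz": the turn, a rotation vector about the world's x, y, z in rad. A call has 1 to 12 rows; each row shifts and turns the commanded pose from where the row before left it; what a row does not reach is not made up. A row lasts 1/10 s, in which the tool goes at most 50 mm and 8.59 degrees, less where a joint would pass 70% of its speed; a pose out of reach is approached as far as the arm can. A call with a gripper value outside its range is refused whole. "gripper" is the closure, from 0 (fully open) to 1 (shut), set as the call begins (left out, the last holds). The fingers move at their own pace and stop on an object; the grip force is fixed at half the most. Time passes only in rows, so rows that do not move let the fingers close. It gives the time, the measured TCP pose, the force, the opening and the grip force at its end, in the units of the state.
- bot.get_obs(): the state, without advancing time (a new reading comes with each control period).
- bot.capture(name): name is "scene" or "top" or "wrist"; returns the picture (400x640x3 uint8, red, green, blue); there is no depth.
- bot.camera_model(name): a dict with "camera_matrix" (3x3 intrinsics, pixels), "R" (3x3) and "t" (3): a world point X has camera coordinates R X + t. Camera axes: x right, y down, z forward; pixel columns grow to the right and rows downward; lengths in mm; the calibration is good to about 2 mm. A picture is of the moment at which its call begins: read the wrist's pose just before it. camera_model takes no time and is no camera call; for the wrist camera it gives the pose at the moment of the call.
- bot.close_job(): hands the job in; it is judged then, once.
The state is a dict: "time": time; "joint_positions": joint angles; "dq": joint speeds; "tau": joint torques, N m; "tool_pos": TCP position; "tcp_rot": TCP orientation; "contact_force": force on the tool from outside, world axes, zero at the start; "moment": the same for the moment, N m; "grip_width": finger opening in mm; "finger_force": force on a finger pad.
Only numpy, scipy, OpenCV 4.12 (cv2) and the standard library are available. Lean on these libraries where they do the work, as an engineer would, in place of code of your own. Each camera call takes 0.05 s, during which the arm holds its last target. There are 200 camera calls.

## Working session

There is one attempt and no reset: what is moved stays moved. The work goes in short steps, Python scripts to look and compute and a tool call to move; the robot and the scene stay as the last step left them, time stands still between calls to the robot, and variables do not carry over. Pictures are saved under pics/ and viewed, at most 10 in all, crops included, and the job is handed in when it is done.

Besides the shell and the picture viewer there is one more tool, called after "Emit:" by a JSON object that holds its "method" and its "body", one argument or row to a line. carry_out: Moves the arm, as the interface text tells. Its arguments: {"type":"object","properties":{"plan":{"type":"array"},"gripper":{"type":"number"}},"required":["plan"]}

```bash
mkdir -p pics; python3 - <<'E'
from plant import bot
import cv2,numpy as np
o=bot.get_obs();print(o, bot.grip_point_offset)
for n in("scene","top"):
    im=bot.capture(n);cv2.imwrite(f"pics/{n}0.png",im[:,:,::-1]);m=bot.camera_model(n);print(n,m)
E
```

```text
{'time': 0.0, 'joint_positions': array([ 1.15903685e+00,  3.42710742e-01,  1.52501196e+00,  3.40758705e-05,
        1.27543570e+00, -1.45995134e-01]), 'dq': array([-2.62061928e-03,  3.59084687e-04, -2.08946299e-03,  1.07769500e-03,
       -6.81761656e-05,  1.53981447e-03]), 'tau': array([-2.51216705e-03, -4.31259942e+01, -2.44205046e+01,  7.14538177e-02,
        5.63717773e-02, -8.45825571e-05]), 'tool_pos': array([137.68750641, 506.19282584, 226.05296644]), 'tcp_rot': array([-3.14004830e+00, -2.60018614e-04,  2.87581817e+00]), 'contact_force': array([-0.54095496,  0.9339534 , -0.49922908]), 'moment': array([ 0.01925517, -0.03390329,  0.03713362]), 'finger_force': 0.0, 'grip_width': 92.09300138917853} 18.8
scene {'camera_matrix': array([[492.35815568,   0.        , 314.90301467],
       [  0.        , 492.35815568, 194.02407076],
       [  0.        ,   0.        ,   1.        ]]), 'R': array([[ 0.82569147,  0.56387509,  0.01668758],
       [ 0.47271211, -0.67545078, -0.56595893],
       [-0.30785851,  0.47519588, -0.82426453]]), 't': array([-489.1254796 , -248.73798526, 1781.46952303])}
top {'camera_matrix': array([[371.6232417 ,   0.        , 319.42429209],
       [  0.        , 371.6232417 , 196.02158535],
       [  0.        ,   0.        ,   1.        ]]), 'R': array([[-1.03172181e-01, -9.94663262e-01, -7.04152332e-04],
       [-9.70646712e-01,  1.00835624e-01, -2.18350948e-01],
       [ 2.17256670e-01, -2.18442605e-02, -9.75870057e-01]]), 't': array([  23.29762316,  658.71328616, 1038.65079983])}
```

View pics/top0.png

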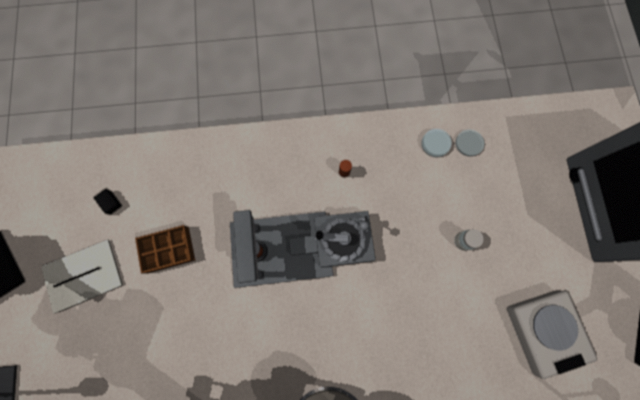

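View pics/scene0.png

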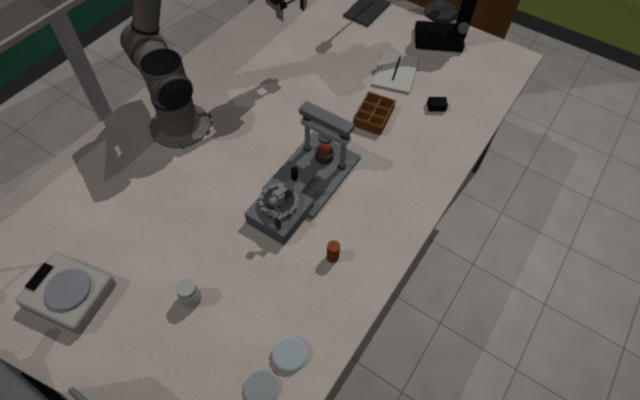

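The top view shows the wheel at about (343,238), knob at (320,236) and beam at (243,247). The press's +y points left, roughly world +y. I'll enlarge both views.

```bash
python3 - <<'E'
import cv2,numpy as np
a=cv2.imread("pics/top0.png")[195:300,220:410];b=cv2.imread("pics/scene0.png")[90:250,235:375]
a=cv2.resize(a,None,fx=4,fy=4,interpolation=cv2.INTER_CUBIC);b=cv2.resize(b,None,fx=3.7,fy=3.7,interpolation=cv2.INTER_CUBIC)
a=cv2.convertScaleAbs(a,alpha=1.6,beta=10);b=cv2.convertScaleAbs(b,alpha=1.6,beta=10)
cv2.imwrite("pics/a.png",a);cv2.imwrite("pics/b.png",b);print(a.shape,b.shape)
E
```

```text
(420, 760, 3) (592, 518, 3)
```

View pics/a.png

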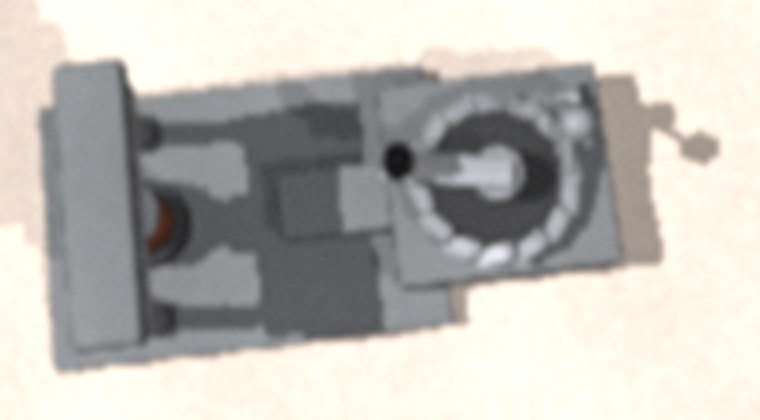

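View pics/b.png

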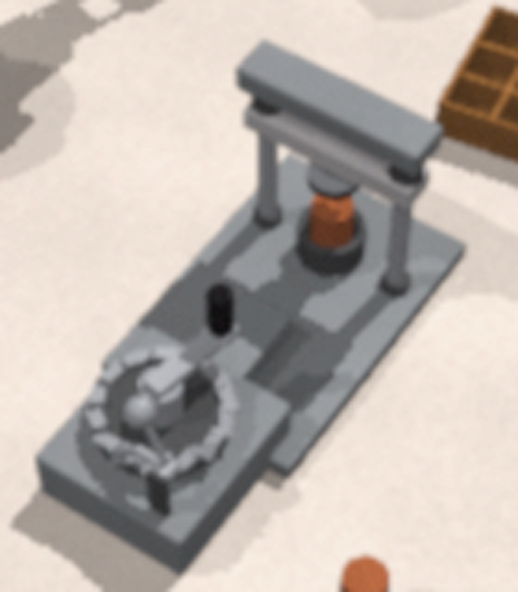

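The top crop shows the knob top at (398,158), the gearbox corners and the beam corners. The scene crop shows the knob top at (220,290), ball at (140,408) and the beam and gearbox corners. Next I'll fit the press pose to these points.

```bash
cat > h.py <<'E'
from plant import bot
import numpy as np
from scipy.optimize import least_squares
def proj(m,X):
    c=X@m["R"].T+m["t"];p=c@m["camera_matrix"].T;return p[:,:2]/p[:,2:]
def pw(q,X):
    c,s=np.cos(q[2]),np.sin(q[2]);X=np.atleast_2d(X).astype(float)
    return np.c_[q[0]+c*X[:,0]-s*X[:,1],q[1]+s*X[:,0]+c*X[:,1],X[:,2]]
KN=[12.2,68.9,171.5];BALL=[22.1,-54,159.8]
E
python3 - <<'E'
from h import *
top=[(KN,398,158),([75,-82.5,58],592,66),([-75,-82.5,58],620,262),([90,237.5,225],122,63),([-90,237.5,225],145,345),([-90,282.5,225],78,352),([90,282.5,225],57,68),([-100,340,20],57,370)]
sc=[(KN,220,290),(BALL,140,408),([-75,-82.5,58],40,462),([75,-82.5,58],180,545),([75,82.5,58],290,408),([-90,282.5,225],265,42),([90,282.5,225],440,128),([100,340,20],462,248)]
T=bot.camera_model("top");S=bot.camera_model("scene")
A=np.array([t[0] for t in top],float);B=np.array([t[0] for t in sc],float)
a=np.array([t[1:] for t in top])/4+[220,195];b=np.array([t[1:] for t in sc])/3.7+[235,90]
f=lambda q:np.r_[proj(T,pw(q,A))-a,proj(S,pw(q,B))-b].ravel()
r=least_squares(f,[500,0,0],loss="soft_l1");print(r.x,np.round(f(r.x).reshape(-1,2),1))
q=r.x;np.save("q.npy",q)
for n,X in(("axis",[0,0,78]),("knob",KN),("ball",BALL),("ball clear",[72.9,-54,159.8]),("frame",[0,260,225])):print(n,pw(q,X).round(1))
print((proj(T,pw(q,[BALL]))-[220,195])*4)
E
```

```text
[ 524.80297009 -102.67292098   -6.25713654] [[ 0.4 -1.5]
 [-0.9 -1.1]
 [ 0.2  0.1]
 [-0.1 -1.9]
 [ 0.7 -0.7]
 [-0.9  0. ]
 [-1.4 -0.9]
 [ 0.   0.8]
 [-0.9  2. ]
 [-0.5  2.7]
 [-3.  -1.7]
 [-0.6 -0.6]
 [-0.1 -2. ]
 [-2.  -0.7]
 [ 0.1 -0.3]
 [ 0.2 -1.2]]
axis [[ 524.8 -102.7   78. ]]
knob [[535.2 -33.5 171.5]]
ball [[ 548.3 -156.1  159.8]]
ball clear [[ 599.1 -154.8  159.8]]
frame [[518.  157.2 225. ]]
[[577.89963957 116.28624211]]
```

The pose is good to a few mm: press yaw ≈ 0.026, axis (525,-103). I'll refine it with the wrist camera, so first I work out where that camera sits relative to the tool.

```bash
python3 - <<'E'
from h import *
from scipy.spatial.transform import Rotation as Ro
m=bot.camera_model("wrist");o=bot.get_obs();R=Ro.from_euler("xyz",o["tcp_rot"]).as_matrix()
c=-m["R"].T@m["t"];print("cam in tool",R.T@(c-o["tool_pos"]),"axes in tool\n",R.T@m["R"].T,m["camera_matrix"][0,0]);print(R)
E
```

```text
cam in tool [  69.18546071   -1.29620621 -157.20638402] axes in tool
 [[-5.23089328e-04 -9.66806474e-01 -2.55509232e-01]
 [ 9.99999856e-01 -5.36378251e-04 -1.76717159e-05]
 [-1.19964466e-04 -2.55509204e-01  9.66806616e-01]] 319.1404577040996
[[-9.64881244e-01  2.62685919e-01 -5.41009934e-04]
 [ 2.62686402e-01  9.64880476e-01 -1.23362058e-03]
 [ 1.97955165e-04 -1.33241332e-03 -9.99999093e-01]]
```

Emit:
{"method": "carry_out", "body": {
  "plan": [
    {"tz": 45},
    {"tz": 45, "tx": 20},
    {"tx": 30, "ty": -40},
    {"tx": 30, "ty": -40},
    {"tx": 30, "ty": -40},
    {"tx": 30, "ty": -40},
    {"tx": 30, "ty": -40},
    {"tx": 30, "ty": -40},
    {"tx": 30, "ty": -40},
    {"tx": 30, "ty": -40},
    {"tx": 30, "ty": -40}
  ]
}}

```text
invalid input at $.plan[0]: expected keys tx, ty, tz, rx, ry, rz
```

Emit:
{"method": "carry_out", "body": {
  "plan": [
    {"tx": 0, "ty": 0, "tz": 45, "rx": 0, "ry": 0, "rz": 0},
    {"tx": 10, "ty": -10, "tz": 45, "rx": 0, "ry": 0, "rz": -0.1},
    {"tx": 27, "ty": -40, "tz": 5, "rx": 0, "ry": 0, "rz": -0.1},
    {"tx": 27, "ty": -40, "tz": 5, "rx": 0, "ry": 0, "rz": -0.1},
    {"tx": 27, "ty": -40, "tz": 4, "rx": 0, "ry": 0, "rz": -0.1},
    {"tx": 27, "ty": -40, "tz": 0, "rx": 0, "ry": 0, "rz": -0.1},
    {"tx": 27, "ty": -40, "tz": 0, "rx": 0, "ry": 0, "rz": -0.1},
    {"tx": 27, "ty": -40, "tz": 0, "rx": 0, "ry": 0, "rz": -0.1},
    {"tx": 27, "ty": -40, "tz": 0, "rx": 0, "ry": 0, "rz": -0.1},
    {"tx": 27, "ty": -40, "tz": 0, "rx": 0, "ry": 0, "rz": -0.1},
    {"tx": 27, "ty": -40, "tz": 0, "rx": 0, "ry": 0, "rz": -0.1},
    {"tx": 27, "ty": -40, "tz": 0, "rx": 0, "ry": 0, "rz": -0.1}
  ]
}}

```text
time: 1.3
tool_pos: [418.4, 94.7, 330.6]
tcp_rot: [-3.142, -0.0, 1.771]
contact_force: [0.3, 0.9, 0.1]
grip_width: 91.9
finger_force: 0.0
```

Emit:
{"method": "carry_out", "body": {
  "plan": [
    {"tx": 25, "ty": -42, "tz": 0, "rx": 0, "ry": 0, "rz": -0.1},
    {"tx": 25, "ty": -42, "tz": 0, "rx": 0, "ry": 0, "rz": -0.1},
    {"tx": 25, "ty": -42, "tz": 0, "rx": 0, "ry": 0, "rz": -0.07},
    {"tx": 25, "ty": -42, "tz": 0, "rx": 0, "ry": 0, "rz": 0},
    {"tx": 17, "ty": -16, "tz": 0, "rx": 0, "ry": 0, "rz": 0},
    {"tx": 0, "ty": 0, "tz": 0, "rx": 0, "ry": 0, "rz": 0}
  ]
}}

```text
time: 1.9
tool_pos: [536.0, -90.1, 329.0]
tcp_rot: [-3.14, -0.0, 1.502]
contact_force: [-0.6, 0.1, -0.2]
grip_width: 91.9
finger_force: 0.0
```

```bash
python3 - <<'E'
from h import *
import cv2
m=bot.camera_model("wrist");im=bot.capture("wrist")[:,:,::-1].copy();np.savez("w0.npz",**m)
q=np.load("q.npy");o=bot.get_obs();print(o["tool_pos"],o["tcp_rot"],o["contact_force"],o["time"])
print(proj(m,pw(q,[KN,BALL,[0,0,123]])))
cv2.imwrite("pics/w0.png",cv2.resize(cv2.convertScaleAbs(im,alpha=1.5,beta=5),(800,500),interpolation=cv2.INTER_CUBIC))
E
```

```text
[535.05840798 -88.41713211 329.44409918] [-3.13935988e+00 -6.92362440e-04  1.50378761e+00] [-0.59015184  0.33424672 -0.96884613] 1.95
[[315.31559839 125.76866192]
 [335.42307112 239.0016737 ]
 [311.23564272 185.59467562]]
```

View pics/w0.png

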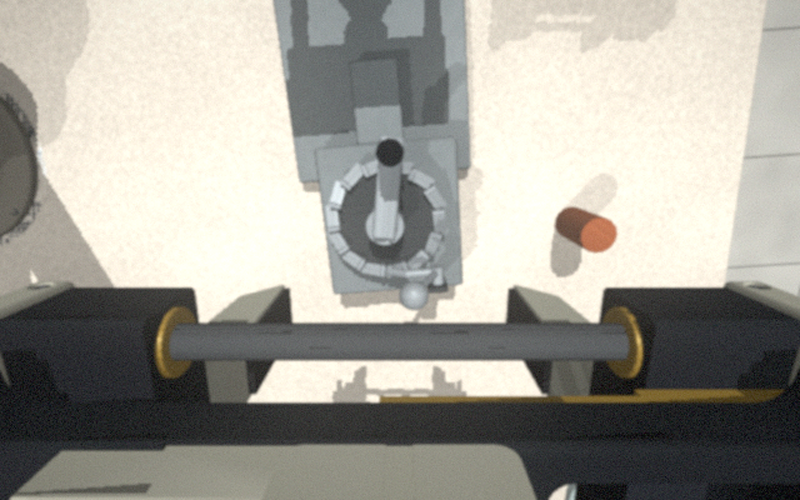

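The wrist view shows the knob top at (390,151), ball at (413,295), hub at (383,229) and gearbox corners near (317,150), (457,140) and (332,293), all in enlarged pixels. I'll refit with these.

```bash
python3 - <<'E'
from h import *
m=np.load("w0.npz");q0=np.load("q.npy");q0[2]+=2*np.pi
P=[(KN,390,151),(BALL,413,295),([0,0,123],385,228),([-75,82.5,58],317,150),([75,82.5,58],457,140),([-75,-82.5,58],332,293),([75,-82.5,58],462,283)]
X=np.array([p[0] for p in P],float);u=np.array([p[1:] for p in P])/1.25
f=lambda q:(proj(m,pw(q,X))-u).ravel()
r=least_squares(f,q0,loss="soft_l1");q=r.x;print(q,f(q).reshape(-1,2).round(1));np.save("q2.npy",q)
for n,Y in(("knob",KN),("ball",BALL),("pivot",[47.5,-54,150])):print(n,pw(q,Y).round(1))
E
```

```text
[ 5.22940170e+02 -9.97148857e+01  1.67055023e-02] [[ 1.8  2. ]
 [ 2.7  0.8]
 [ 1.4  0.8]
 [-5.9 -4.4]
 [-2.6 -6.7]
 [-1.5 -0.2]
 [-0.7 -0.5]]
knob [[534.  -30.6 171.5]]
ball [[ 545.9 -153.3  159.8]]
pivot [[ 571.3 -152.9  150. ]]
```

Emit:
{"method": "carry_out", "body": {
  "plan": [
    {"tx": 16, "ty": -32, "tz": -10, "rx": 0, "ry": 0, "rz": 0.08},
    {"tx": 16, "ty": -32, "tz": -10, "rx": 0, "ry": 0, "rz": 0},
    {"tx": 0, "ty": 0, "tz": -40, "rx": 0, "ry": 0, "rz": 0},
    {"tx": 0, "ty": 0, "tz": -40, "rx": 0, "ry": 0, "rz": 0},
    {"tx": 0, "ty": 0, "tz": -40, "rx": 0, "ry": 0, "rz": 0},
    {"tx": 0, "ty": 0, "tz": -30, "rx": 0, "ry": 0, "rz": 0},
    {"tx": 0, "ty": 0, "tz": -12, "rx": 0, "ry": 0, "rz": 0},
    {"tx": 0, "ty": 0, "tz": 0, "rx": 0, "ry": 0, "rz": 0}
  ]
}}

```text
time: 2.75
tool_pos: [566.0, -150.2, 147.8]
tcp_rot: [-3.139, -0.001, 1.587]
contact_force: [0.9, 0.4, 1.0]
grip_width: 91.9
finger_force: 0.0
```

```bash
python3 - <<'E'
from h import *
import cv2
o=bot.get_obs();print(o["tool_pos"],o["tcp_rot"],o["contact_force"])
im=bot.capture("wrist")[:,:,::-1]
cv2.imwrite("pics/w1.png",cv2.convertScaleAbs(im,alpha=1.5,beta=5))
E
```

```text
[ 565.97847252 -150.17731494  147.77317823] [-3.13888430e+00 -1.30831639e-03  1.58684189e+00] [0.9393267  0.36348342 1.04265257]
```

View pics/w1.png

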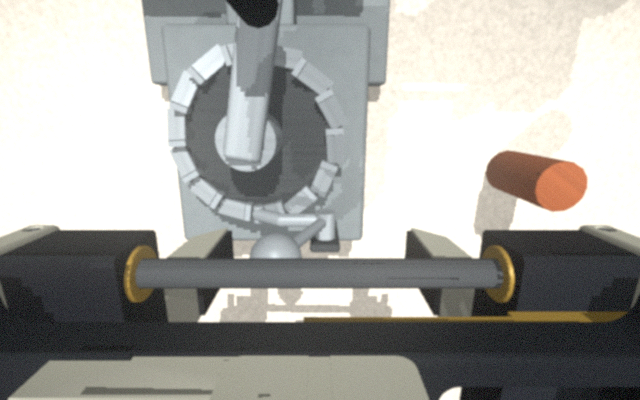

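The ball sits between the pads at (275,250). I'll push +x.

Emit:
{"method": "carry_out", "body": {
  "plan": [
    {"tx": 10, "ty": -1, "tz": 0, "rx": 0, "ry": 0, "rz": 0},
    {"tx": 10, "ty": 0, "tz": 0, "rx": 0, "ry": 0, "rz": 0},
    {"tx": 10, "ty": 0, "tz": 0, "rx": 0, "ry": 0, "rz": 0},
    {"tx": 10, "ty": 0, "tz": 0, "rx": 0, "ry": 0, "rz": 0},
    {"tx": 10, "ty": 0, "tz": 0, "rx": 0, "ry": 0, "rz": 0},
    {"tx": 8, "ty": 0, "tz": 0, "rx": 0, "ry": 0, "rz": 0},
    {"tx": 0, "ty": 0, "tz": 0, "rx": 0, "ry": 0, "rz": 0},
    {"tx": 0, "ty": 0, "tz": 0, "rx": 0, "ry": 0, "rz": 0},
    {"tx": -15, "ty": 0, "tz": 0, "rx": 0, "ry": 0, "rz": 0},
    {"tx": -15, "ty": 0, "tz": 0, "rx": 0, "ry": 0, "rz": 0},
    {"tx": 0, "ty": 0, "tz": 0, "rx": 0, "ry": 0, "rz": 0}
  ]
}}

```text
time: 3.9
tool_pos: [593.3, -152.4, 149.3]
tcp_rot: [-3.141, -0.0, 1.585]
contact_force: [0.3, 0.3, 0.6]
grip_width: 92.1
finger_force: 0.0
```

```bash
python3 - <<'E'
from h import *
import cv2
o=bot.get_obs();print(o["tool_pos"],o["tcp_rot"],o["contact_force"])
im=bot.capture("wrist")[:,:,::-1]
s=bot.capture("scene")[:,:,::-1][90:250,235:375]
a=cv2.resize(cv2.convertScaleAbs(im,alpha=1.5,beta=5)[150:330,150:470],None,fx=1.5,fy=1.5)
b=cv2.resize(cv2.convertScaleAbs(s,alpha=1.6,beta=10),None,fx=2.2,fy=2.2,interpolation=2)
H=max(a.shape[0],b.shape[0]);c=np.zeros((H,a.shape[1]+b.shape[1],3),np.uint8);c[:a.shape[0],:a.shape[1]]=a;c[:b.shape[0],a.shape[1]:]=b
cv2.imwrite("pics/w2.png",c);print(c.shape)
E
```

```text
[ 593.32943954 -152.37275898  149.25921134] [-3.14075185e+00 -1.37335260e-04  1.58526792e+00] [0.31642654 0.33465945 0.59348426]
(352, 788, 3)
```

View pics/w2.png

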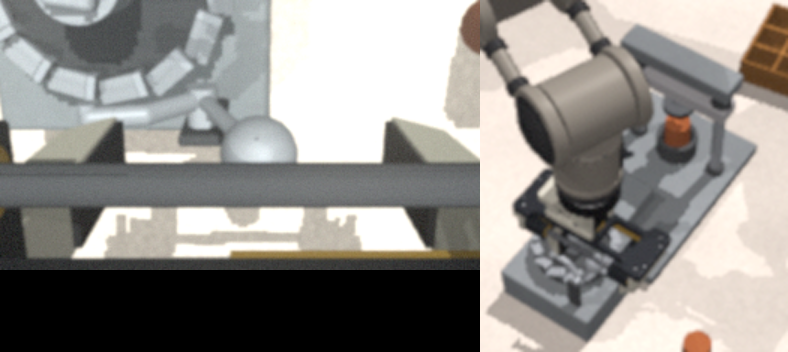

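The ball now leans to +x and is centred between the pads, so the pawl is clear. I'll lift over to the knob, descend open, and close to a loose cage.

Emit:
{"method": "carry_out", "body": {
  "plan": [
    {"tx": 0, "ty": 0, "tz": 45, "rx": 0, "ry": 0, "rz": 0},
    {"tx": 0, "ty": 0, "tz": 45, "rx": 0, "ry": 0, "rz": 0},
    {"tx": -20, "ty": 40, "tz": 0, "rx": 0, "ry": 0, "rz": -0.08},
    {"tx": -20, "ty": 40, "tz": 0, "rx": 0, "ry": 0, "rz": -0.088},
    {"tx": -21, "ty": 43, "tz": 0, "rx": 0, "ry": 0, "rz": 0},
    {"tx": 0, "ty": 0, "tz": -40, "rx": 0, "ry": 0, "rz": 0},
    {"tx": 0, "ty": 0, "tz": -40, "rx": 0, "ry": 0, "rz": 0},
    {"tx": 0, "ty": 0, "tz": -23, "rx": 0, "ry": 0, "rz": 0},
    {"tx": 0, "ty": 0, "tz": 0, "rx": 0, "ry": 0, "rz": 0}
  ]
}}

```text
time: 4.9
tool_pos: [532.4, -28.8, 132.9]
tcp_rot: [-3.136, -0.0, 1.418]
contact_force: [0.4, 0.1, 1.1]
grip_width: 92.0
finger_force: 0.0
```

Emit:
{"method": "carry_out", "body": {
  "plan": [
    {"tx": 0, "ty": 0, "tz": 0, "rx": 0, "ry": 0, "rz": 0},
    {"tx": 0, "ty": 0, "tz": 0, "rx": 0, "ry": 0, "rz": 0},
    {"tx": 0, "ty": 0, "tz": 0, "rx": 0, "ry": 0, "rz": 0},
    {"tx": 0, "ty": 0, "tz": 0, "rx": 0, "ry": 0, "rz": 0},
    {"tx": 0, "ty": 0, "tz": 0, "rx": 0, "ry": 0, "rz": 0},
    {"tx": 0, "ty": 0, "tz": 0, "rx": 0, "ry": 0, "rz": 0}
  ],
  "gripper": 0.68
}}

```text
time: 5.5
tool_pos: [534.0, -29.5, 136.1]
tcp_rot: [3.141, 0.0, 1.418]
contact_force: [0.1, -0.0, -1.3]
grip_width: 48.2
finger_force: 0.0
```

```bash
python3 - <<'E'
from h import *
import cv2
o=bot.get_obs();print(o["tool_pos"],o["tcp_rot"],o["contact_force"])
im=bot.capture("wrist")[:,:,::-1]
cv2.imwrite("pics/w3.png",cv2.convertScaleAbs(im,alpha=1.6,beta=10))
E
```

```text
[533.99852813 -29.47896262 136.06238094] [3.14096487e+00 4.34696836e-05 1.41772479e+00] [ 0.10416541 -0.04819729 -1.26455395]
```

View pics/w3.png

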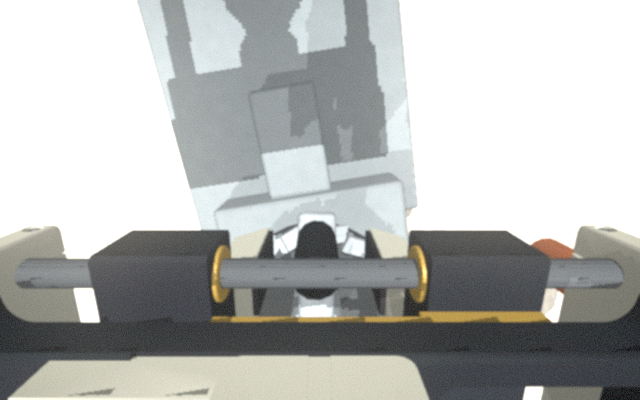

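The knob is centred between the pads at (317,250). Next I'll work out the arc rows.

```bash
python3 - <<'E'
import numpy as np
a=np.r_[np.arange(81.2,127,5),np.arange(128.2,200,2)]
p=70*np.c_[np.cos(np.deg2rad(a)),np.sin(np.deg2rad(a))];p+=[521.5,-99]
for i in range(len(a)-1):print(round(a[i],1),(p[i+1]-p[i]).round(1),p[i+1].round(1))
E
```

```text
81.2 [-6.1  0.7] [526.1 -29.2]
86.2 [-6.1  0.1] [520. -29.]
91.2 [-6.1 -0.4] [513.9 -29.4]
96.2 [-6.  -0.9] [507.9 -30.3]
101.2 [-5.9 -1.4] [502.  -31.8]
106.2 [-5.8 -2. ] [496.2 -33.7]
111.2 [-5.6 -2.5] [490.6 -36.2]
116.2 [-5.4 -2.9] [485.2 -39.1]
121.2 [-5.1 -3.4] [480.2 -42.5]
126.2 [-1.9 -1.5] [478.2 -44. ]
128.2 [-1.9 -1.5] [476.3 -45.5]
130.2 [-1.8 -1.6] [474.5 -47.1]
132.2 [-1.8 -1.7] [472.7 -48.8]
134.2 [-1.7 -1.7] [471.  -50.5]
136.2 [-1.7 -1.8] [469.3 -52.3]
138.2 [-1.6 -1.8] [467.7 -54.2]
140.2 [-1.5 -1.9] [466.2 -56.1]
142.2 [-1.5 -2. ] [464.7 -58.1]
144.2 [-1.4 -2. ] [463.3 -60.1]
146.2 [-1.3 -2.1] [462.  -62.1]
148.2 [-1.3 -2.1] [460.8 -64.2]
150.2 [-1.2 -2.1] [459.6 -66.4]
152.2 [-1.1 -2.2] [458.5 -68.5]
154.2 [-1.  -2.2] [457.5 -70.8]
156.2 [-0.9 -2.3] [456.5 -73. ]
158.2 [-0.9 -2.3] [455.6 -75.3]
160.2 [-0.8 -2.3] [454.9 -77.6]
162.2 [-0.7 -2.3] [454.1 -79.9]
164.2 [-0.6 -2.4] [453.5 -82.3]
166.2 [-0.5 -2.4] [453.  -84.7]
168.2 [-0.5 -2.4] [452.5 -87.1]
170.2 [-0.4 -2.4] [452.1 -89.5]
172.2 [-0.3 -2.4] [451.9 -91.9]
174.2 [-0.2 -2.4] [451.7 -94.4]
176.2 [-0.1 -2.4] [451.5 -96.8]
178.2 [-0.  -2.4] [451.5 -99.2]
180.2 [ 0.1 -2.4] [ 451.6 -101.7]
182.2 [ 0.1 -2.4] [ 451.7 -104.1]
184.2 [ 0.2 -2.4] [ 451.9 -106.6]
186.2 [ 0.3 -2.4] [ 452.2 -109. ]
188.2 [ 0.4 -2.4] [ 452.6 -111.4]
190.2 [ 0.5 -2.4] [ 453.1 -113.8]
192.2 [ 0.6 -2.4] [ 453.6 -116.2]
194.2 [ 0.6 -2.4] [ 454.3 -118.5]
196.2 [ 0.7 -2.3] [ 455.  -120.9]
```

Emit:
{"method": "carry_out", "body": {
  "plan": [
    {"tx": -6.1, "ty": 0.7, "tz": 0, "rx": 0, "ry": 0, "rz": 0.087},
    {"tx": -6.1, "ty": 0.1, "tz": 0, "rx": 0, "ry": 0, "rz": 0.087},
    {"tx": -6.1, "ty": -0.4, "tz": 0, "rx": 0, "ry": 0, "rz": 0.087},
    {"tx": -6, "ty": -0.9, "tz": 0, "rx": 0, "ry": 0, "rz": 0.087}
  ]
}}

```text
time: 5.95
tool_pos: [509.8, -29.9, 135.9]
tcp_rot: [3.14, 0.0, 1.769]
contact_force: [1.1, 0.1, -1.3]
grip_width: 29.6
finger_force: 0.8
```

Emit:
{"method": "carry_out", "body": {
  "plan": [
    {"tx": -5.9, "ty": -1.4, "tz": 0, "rx": 0, "ry": 0, "rz": 0.087},
    {"tx": -5.8, "ty": -2, "tz": 0, "rx": 0, "ry": 0, "rz": 0.087},
    {"tx": -5.6, "ty": -2.5, "tz": 0, "rx": 0, "ry": 0, "rz": 0.087},
    {"tx": -5.4, "ty": -2.9, "tz": 0, "rx": 0, "ry": 0, "rz": 0.087},
    {"tx": -5.1, "ty": -3.4, "tz": 0, "rx": 0, "ry": 0, "rz": 0.087}
  ]
}}

```text
time: 6.45
tool_pos: [481.9, -42.0, 135.8]
tcp_rot: [3.141, 0.0, 2.204]
contact_force: [1.5, 0.6, -1.5]
grip_width: 29.4
finger_force: 0.8
```

```bash
python3 - <<'E'
from h import *
import cv2
o=bot.get_obs();print(o["tool_pos"],o["tcp_rot"],o["contact_force"],o["grip_width"])
s=bot.capture("scene")[:,:,::-1];s0=cv2.imread("pics/scene0.png")
f=lambda s:cv2.resize(cv2.convertScaleAbs(s[95:185,285:370],alpha=1.6,beta=10),None,fx=4.6,fy=4.6,interpolation=2)
cv2.imwrite("pics/s4.png",np.hstack([f(s0),f(s)]))
E
```

```text
[481.90707644 -42.02103357 135.83722552] [3.14069208e+00 2.94776338e-04 2.20442261e+00] [ 1.48395148  0.57889274 -1.52964443] 29.35464528199557
```

View pics/s4.png

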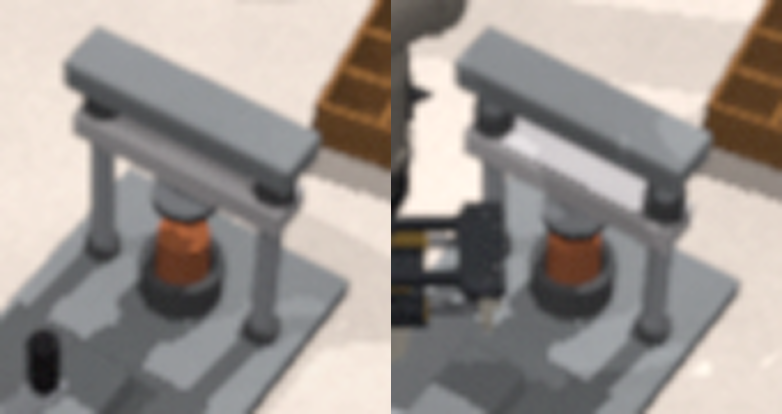

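The head has come down (crossbar well below the beam), and the knob force is about 1.6 N. I'll wind on in small steps.

Emit:
{"method": "carry_out", "body": {
  "plan": [
    {"tx": -1.9, "ty": -1.5, "tz": 0, "rx": 0, "ry": 0, "rz": 0.035},
    {"tx": -1.9, "ty": -1.5, "tz": 0, "rx": 0, "ry": 0, "rz": 0.035},
    {"tx": -1.8, "ty": -1.6, "tz": 0, "rx": 0, "ry": 0, "rz": 0.035},
    {"tx": -1.8, "ty": -1.7, "tz": 0, "rx": 0, "ry": 0, "rz": 0.035}
  ]
}}

```text
time: 6.9
tool_pos: [474.7, -48.3, 135.9]
tcp_rot: [3.141, 0.0, 2.34]
contact_force: [0.6, 2.0, -0.4]
grip_width: 29.4
finger_force: 0.6
```

Emit:
{"method": "carry_out", "body": {
  "plan": [
    {"tx": -1.7, "ty": -1.7, "tz": 0, "rx": 0, "ry": 0, "rz": 0.035},
    {"tx": -1.7, "ty": -1.8, "tz": 0, "rx": 0, "ry": 0, "rz": 0.035}
  ]
}}

```text
time: 7.1
tool_pos: [471.2, -51.8, 135.8]
tcp_rot: [3.141, 0.0, 2.41]
contact_force: [0.8, 1.1, -0.8]
grip_width: 29.7
finger_force: 0.6
```

Emit:
{"method": "carry_out", "body": {
  "plan": [
    {"tx": -1.6, "ty": -1.8, "tz": 0, "rx": 0, "ry": 0, "rz": 0.035},
    {"tx": -1.5, "ty": -1.9, "tz": 0, "rx": 0, "ry": 0, "rz": 0.035}
  ]
}}

```text
time: 7.3
tool_pos: [468.1, -55.5, 135.8]
tcp_rot: [3.141, 0.0, 2.48]
contact_force: [-0.0, 1.3, 0.4]
grip_width: 29.1
finger_force: 0.6
```

Emit:
{"method": "carry_out", "body": {
  "plan": [
    {"tx": -1.5, "ty": -2.0, "tz": 0, "rx": 0, "ry": 0, "rz": 0.035},
    {"tx": -1.4, "ty": -2.0, "tz": 0, "rx": 0, "ry": 0, "rz": 0.035}
  ]
}}

```text
time: 7.5
tool_pos: [465.2, -59.4, 135.8]
tcp_rot: [3.141, 0.0, 2.55]
contact_force: [1.2, 0.5, -0.1]
grip_width: 29.1
finger_force: 0.6
```

Emit:
{"method": "carry_out", "body": {
  "plan": [
    {"tx": -1.3, "ty": -2.1, "tz": 0, "rx": 0, "ry": 0, "rz": 0.035},
    {"tx": -1.3, "ty": -2.1, "tz": 0, "rx": 0, "ry": 0, "rz": 0.035}
  ]
}}

```text
time: 7.7
tool_pos: [462.6, -63.7, 135.8]
tcp_rot: [3.141, 0.0, 2.62]
contact_force: [2.5, 1.4, 0.2]
grip_width: 29.6
finger_force: 0.6
```

Emit:
{"method": "carry_out", "body": {
  "plan": [
    {"tx": -0.6, "ty": -1.05, "tz": 0, "rx": 0, "ry": 0, "rz": 0.0175},
    {"tx": -0.6, "ty": -1.05, "tz": 0, "rx": 0, "ry": 0, "rz": 0.0175}
  ]
}}

```text
time: 7.9
tool_pos: [461.4, -65.9, 135.8]
tcp_rot: [3.141, 0.0, 2.655]
contact_force: [0.1, 1.2, 0.1]
grip_width: 29.2
finger_force: 0.5
```

Not landed yet, so I'll continue.

Emit:
{"method": "carry_out", "body": {
  "plan": [
    {"tx": -1.1, "ty": -2.2, "tz": 0, "rx": 0, "ry": 0, "rz": 0.035},
    {"tx": -1.0, "ty": -2.2, "tz": 0, "rx": 0, "ry": 0, "rz": 0.035}
  ]
}}

```text
time: 8.1
tool_pos: [459.2, -70.2, 135.8]
tcp_rot: [3.141, 0.0, 2.727]
contact_force: [1.1, 1.3, 0.1]
grip_width: 29.6
finger_force: 0.6
```

Emit:
{"method": "carry_out", "body": {
  "plan": [
    {"tx": -0.9, "ty": -2.3, "tz": 0, "rx": 0, "ry": 0, "rz": 0.035},
    {"tx": -0.9, "ty": -2.3, "tz": 0, "rx": 0, "ry": 0, "rz": 0.035}
  ]
}}

```text
time: 8.3
tool_pos: [457.4, -74.8, 135.8]
tcp_rot: [3.141, 0.0, 2.797]
contact_force: [-0.6, 0.7, -0.3]
grip_width: 29.9
finger_force: 0.6
```

Emit:
{"method": "carry_out", "body": {
  "plan": [
    {"tx": -0.8, "ty": -2.3, "tz": 0, "rx": 0, "ry": 0, "rz": 0.035},
    {"tx": -0.7, "ty": -2.3, "tz": 0, "rx": 0, "ry": 0, "rz": 0.035}
  ]
}}

```text
time: 8.5
tool_pos: [455.9, -79.4, 135.8]
tcp_rot: [3.141, 0.0, 2.867]
contact_force: [0.5, 2.9, 0.7]
grip_width: 29.6
finger_force: 1.3
```

The finger force has risen, so this may be first load. I'll check with a small step.

Emit:
{"method": "carry_out", "body": {
  "plan": [
    {"tx": -0.2, "ty": -0.8, "tz": 0, "rx": 0, "ry": 0, "rz": 0.012}
  ]
}}

```text
time: 8.6
tool_pos: [455.7, -80.1, 135.8]
tcp_rot: [3.141, 0.0, 2.878]
contact_force: [0.7, 3.0, 0.5]
grip_width: 29.4
finger_force: 1.6
```

```bash
python3 - <<'E'
from h import *
for i in range(6):
    o=bot.get_obs();print(o["tool_pos"].round(2),o["contact_force"].round(2),round(o["finger_force"],2),o["time"]);im=bot.capture("scene")
import cv2;cv2.imwrite("pics/s5.png",im[:,:,::-1])
E
```

```text
[455.71 -80.13 135.82] [0.72 3.01 0.5 ] 1.62 8.6
[455.66 -80.15 135.79] [0.85 2.48 1.58] 1.19 8.65
[455.68 -80.15 135.8 ] [0.46 2.14 0.96] 1.13 8.7
[455.66 -80.16 135.8 ] [0.11 2.29 2.15] 1.15 8.75
[455.62 -80.13 135.76] [0.26 1.38 0.7 ] 1.18 8.8
[455.65 -80.15 135.79] [0.8  2.39 0.83] 1.22 8.85
```

Emit:
{"method": "carry_out", "body": {
  "plan": [
    {"tx": -0.2, "ty": -0.7, "tz": 0, "rx": 0, "ry": 0, "rz": 0.01}
  ]
}}

```text
time: 9.0
tool_pos: [455.5, -80.7, 135.8]
tcp_rot: [3.141, 0.0, 2.888]
contact_force: [1.3, 3.5, 1.8]
grip_width: 29.7
finger_force: 2.0
```

Confirmed: the force rises with each mm, so the core is carrying a few newtons. I'll back off to mid-cage, lift, and go to the pawl.

Emit:
{"method": "carry_out", "body": {
  "plan": [
    {"tx": 0, "ty": 0, "tz": 0, "rx": 0, "ry": 0, "rz": 0},
    {"tx": 0, "ty": 0, "tz": 0, "rx": 0, "ry": 0, "rz": 0},
    {"tx": 0.5, "ty": 1.7, "tz": 0, "rx": 0, "ry": 0, "rz": 0},
    {"tx": 0.4, "ty": 1.7, "tz": 0, "rx": 0, "ry": 0, "rz": 0},
    {"tx": 0, "ty": 0, "tz": 0, "rx": 0, "ry": 0, "rz": 0}
  ]
}}

```text
time: 9.5
tool_pos: [456.2, -77.7, 135.6]
tcp_rot: [-3.141, -0.0, 2.888]
contact_force: [0.0, -0.7, 0.2]
grip_width: 29.3
finger_force: 0.0
```

Emit:
{"method": "carry_out", "body": {
  "plan": [
    {"tx": 0, "ty": 0, "tz": 20, "rx": 0, "ry": 0, "rz": 0},
    {"tx": 0, "ty": 0, "tz": 40, "rx": 0, "ry": 0, "rz": 0},
    {"tx": 0, "ty": 0, "tz": 40, "rx": 0, "ry": 0, "rz": 0}
  ]
}}

```text
time: 9.8
tool_pos: [455.7, -77.7, 236.4]
tcp_rot: [-3.141, -0.002, 2.888]
contact_force: [1.2, -0.7, -0.0]
grip_width: 29.5
finger_force: 0.0
```

Emit:
{"method": "carry_out", "body": {
  "plan": [
    {"tx": 15, "ty": -8, "tz": 0, "rx": 0, "ry": 0, "rz": -0.14},
    {"tx": 15, "ty": -8, "tz": 0, "rx": 0, "ry": 0, "rz": -0.14},
    {"tx": 15, "ty": -8, "tz": 0, "rx": 0, "ry": 0, "rz": -0.14},
    {"tx": 15, "ty": -8, "tz": 0, "rx": 0, "ry": 0, "rz": -0.14},
    {"tx": 15, "ty": -8, "tz": 0, "rx": 0, "ry": 0, "rz": -0.14},
    {"tx": 15, "ty": -8, "tz": 0, "rx": 0, "ry": 0, "rz": -0.14},
    {"tx": 15, "ty": -8, "tz": 0, "rx": 0, "ry": 0, "rz": -0.14},
    {"tx": 15, "ty": -8, "tz": 0, "rx": 0, "ry": 0, "rz": -0.14},
    {"tx": 16, "ty": -11, "tz": 0, "rx": 0, "ry": 0, "rz": -0.14},
    {"tx": 0, "ty": 0, "tz": 0, "rx": 0, "ry": 0, "rz": -0.043},
    {"tx": 0, "ty": 0, "tz": 0, "rx": 0, "ry": 0, "rz": 0}
  ],
  "gripper": 0
}}

```text
time: 10.9
tool_pos: [592.3, -153.0, 235.0]
tcp_rot: [-3.14, -0.0, 1.584]
contact_force: [-1.0, 0.5, 0.1]
grip_width: 92.0
finger_force: 0.0
```

Emit:
{"method": "carry_out", "body": {
  "plan": [
    {"tx": 0, "ty": 0, "tz": -40, "rx": 0, "ry": 0, "rz": 0},
    {"tx": 0, "ty": 0, "tz": -35, "rx": 0, "ry": 0, "rz": 0},
    {"tx": 0, "ty": 0, "tz": -11, "rx": 0, "ry": 0, "rz": 0},
    {"tx": 0, "ty": 0, "tz": 0, "rx": 0, "ry": 0, "rz": 0},
    {"tx": -20, "ty": 0, "tz": 0, "rx": 0, "ry": 0, "rz": 0},
    {"tx": -10, "ty": 0, "tz": 0, "rx": 0, "ry": 0, "rz": 0},
    {"tx": -9, "ty": 0, "tz": 0, "rx": 0, "ry": 0, "rz": 0},
    {"tx": -9, "ty": 0, "tz": 0, "rx": 0, "ry": 0, "rz": 0},
    {"tx": -9, "ty": 0, "tz": 0, "rx": 0, "ry": 0, "rz": 0},
    {"tx": -8, "ty": 0, "tz": 0, "rx": 0, "ry": 0, "rz": 0},
    {"tx": 0, "ty": 0, "tz": 0, "rx": 0, "ry": 0, "rz": 0},
    {"tx": 0, "ty": 0, "tz": 0, "rx": 0, "ry": 0, "rz": 0}
  ]
}}

```text
time: 12.1
tool_pos: [527.2, -152.7, 149.8]
tcp_rot: [3.142, -0.0, 1.585]
contact_force: [-1.0, -0.8, -0.7]
grip_width: 91.5
finger_force: 0.0
```

Emit:
{"method": "carry_out", "body": {
  "plan": [
    {"tx": 20, "ty": 0, "tz": 0, "rx": 0, "ry": 0, "rz": 0},
    {"tx": 19, "ty": 0, "tz": 0, "rx": 0, "ry": 0, "rz": 0},
    {"tx": 0, "ty": 0, "tz": 20, "rx": 0, "ry": 0, "rz": 0},
    {"tx": 0, "ty": 0, "tz": 45, "rx": 0, "ry": 0, "rz": 0},
    {"tx": 0, "ty": 0, "tz": 45, "rx": 0, "ry": 0, "rz": 0},
    {"tx": -5, "ty": 10, "tz": 45, "rx": 0, "ry": 0, "rz": 0},
    {"tx": -15, "ty": 30, "tz": 25, "rx": 0, "ry": 0, "rz": 0},
    {"tx": -15, "ty": 30, "tz": 0, "rx": 0, "ry": 0, "rz": 0},
    {"tx": 0, "ty": 0, "tz": 0, "rx": 0, "ry": 0, "rz": 0}
  ]
}}

```text
time: 13.0
tool_pos: [530.6, -79.7, 331.4]
tcp_rot: [3.139, -0.0, 1.588]
contact_force: [-0.3, -0.6, -0.5]
grip_width: 91.7
finger_force: 0.0
```

```bash
python3 - <<'E'
from h import *
import cv2
m=bot.camera_model("wrist");im=bot.capture("wrist")[:,:,::-1].copy();s=bot.capture("scene")[:,:,::-1]
a=cv2.resize(cv2.convertScaleAbs(im[80:270,200:420],alpha=1.5,beta=5),None,fx=1.8,fy=1.8)
b=cv2.resize(cv2.convertScaleAbs(s[95:185,285:370],alpha=1.6,beta=10),None,fx=4.5,fy=4.5,interpolation=2)
c=np.zeros((410,a.shape[1]+b.shape[1],3),np.uint8);c[:a.shape[0],:a.shape[1]]=a;c[:b.shape[0],a.shape[1]:]=b
cv2.imwrite("pics/f.png",c);q=np.load("q2.npy");print(c.shape,(proj(m,pw(q,[BALL,[72.9,-54,159.8]]))-[200,80])*1.8)
E
```

```text
(410, 778, 3) [[238.0266384  298.36029059]
 [320.42820293 298.30026261]]
```

View pics/f.png

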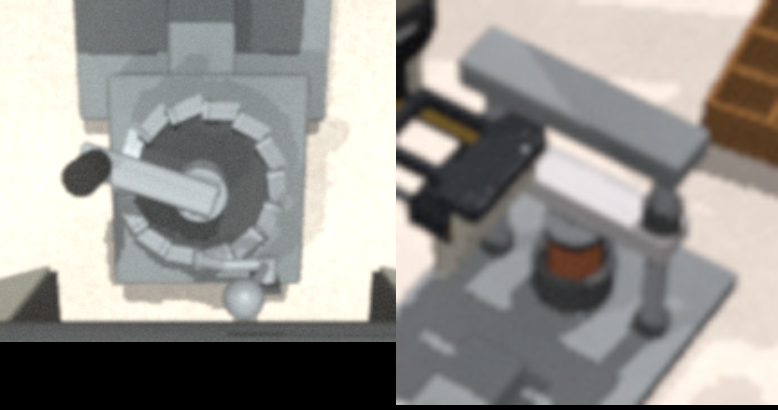

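The ball is at (242,298), against a predicted engaged position of (238,298), so the pawl is in. The head is down on the core, and the robot is clear of everything.

```bash
python3 -c "
from plant import bot
print(bot.close_job())"
```

```text
the job is handed in; nothing more can be done
None
```

I wound the head down until the crank force rose steadily (I estimate about 10 N on the core), tipped the pawl back into the teeth, moved the robot clear and handed the job in; no verdict came back.

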